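# Shut the microscope accessory case

## Task

Put the microscope accessory case away for carrying: first fold the upright inner flap down flat over the filter compartment, then swing the lid over and press it fully shut, without slamming it. Push flap and lid from their outer faces with the fingertips or the outside of the fingers; do not pinch them or touch their foam linings. Leave the objectives in their foam and everything else on the bench where it stands; the latches stay undone.

Things in the scene. Friction and masses are not known exactly. Their poses are not given: they have to be found in the camera images.
- case: Microscope accessory case, fixed: aluminium frame, dark side panels, black corners, 250 (x) by 190 (y) mm, base rim at z = 75, walls 6. Origin: centre of its underside; x along its length, y to its front (latches and handle reach 20 mm out), z up. Lid hinge along its -y side, flap hinge at its -x end; three objectives stand in foam in its +x half.
- lid (a joint): Lid hinge, rad: 0 = shut on the rim, pi/2 = upright, stop at 1.85 (starts at 1.42 to 1.72). Axis along the case's x at (y, z) = (-95, 75) mm in the case frame. Friction hinges: it stays where it is left. Pushing it near its free edge takes about 4 N when upright, 1 to 2 N when nearly shut.
- lid_edge (a point): Middle of the lid's free edge, on its outer face: 190 mm out from the hinge axis, 26 mm to the outer side of it. The lid is a shallow aluminium tray 250 by 190 by 26 mm, about 0.41 kg. Open, its outer face looks to the case's -y and its edge is about 0.26 m above the bench; shut, its top is at z = 101.
- lid_hinge (a point): Middle of the lid's hinge axis; (0, -95, 75) mm in the case frame. The lid is lined inside with dark foam, 18 mm thick, its face 3 mm inside the lid's rim: not to be touched.
- flap (a joint): Hinge of the inner flap, rad: 0 = flat on the filter compartment, pi/2 = upright, stop at 1.75 (starts at 1.2 to 1.7). Axis along the case's y at (x, z) = (-112, 45) mm in the case frame. It stays where it is left; pushing it near its free edge takes 1 to 2 N. While it stands up it blocks the lid.
- flap_edge (a point): Middle of the flap's free edge, on its outer face: 122 mm out from the hinge axis, 7 mm to the outer side. Grey plastic panel 116 mm wide (case y), pad included 7 mm thick; thumb notch 42 wide, 12 deep in the free edge. Upright, the edge is at z = 167 and the outer face looks to the case's -x; flat, its top is at z = 52, 23 below the rim, over the case's x = -109 to +10.
- flap_hinge (a point): Middle of the flap's hinge axis; (-112, 0, 45) mm in the case frame. The flap's under side, which faces the inside of the case, carries a dark foam pad 98 by 106 by 3 mm: not to be touched.
- objective1: Microscope objective, 31 mm across, 56 mm tall, standing loose in a foam hole in the +x half of the case at about (67.5, -56) mm, its top at z = 72; origin at its lower end. Stays there.
- objective2: Microscope objective, 31 mm across, 56 mm tall, standing loose in a foam hole in the +x half of the case at about (67.5, 0) mm, its top at z = 72; origin at its lower end. Stays there.
- objective3: Microscope objective, 31 mm across, 56 mm tall, standing loose in a foam hole in the +x half of the case at about (67.5, 56) mm, its top at z = 72; origin at its lower end. Stays there.
- eyepiece: Eyepiece, black, 40 mm across, 60 mm tall, standing loose on its eye cup on the bench about 165 mm in front (+y) of the case's centre; origin under its centre.
- cleaner: Small white lens-cleaner bottle, 36 mm across, 92 mm tall, standing loose on the bench in front of the case's +x half; origin under its centre.
- flask: Clear culture flask lying flat, 150 by 80 by 36 mm with a dull yellow cap, loose on the bench; origin under its middle, x towards the cap.
- dishes: Stack of three clear culture dishes, 92 mm across, 45 mm tall, loose on the bench; origin under its centre.
- slide_box: White and grey slide box, 87 by 100 by 34 mm, loose on the bench; origin under its centre.

How it is judged (in metres and radians):
On the way, in this order (a step that is already met when the one before it is completed fails the run):
1. the flap is folded flat while the lid still stands open (value of joint flap below 0.06 rad and value of joint lid above 1 rad), for 0.2 s.
2. the lid is shut over the folded flap (value of joint lid below 0.03 rad and value of joint flap below 0.06 rad), for 0.2 s.
At the end, for the whole second after the job is handed in: The flap is flat (within 0.06 rad), the lid is shut (within 0.03 rad, about 5 mm at its edge) and at rest; each objective is within 15 mm and each thing on the bench within 30 mm of where it stood (all of step 2 and velocity of joint lid between -0.05 and 0.05 rad/s and distance of each of objective1, objective2, objective3 from where it was at the start of the episode below 0.015 m and distance of each of eyepiece, cleaner, flask, dishes, slide_box from where it was at the start of the episode below 0.03 m); the robot touches nothing.
It fails at once if the lid is brought down (below 1.0 rad) while the flap is not flat (above 0.1 rad) (value of joint lid below 1 rad and value of joint flap above 0.1 rad).
It fails at once if the lid is slammed: faster than 2.5 rad/s in the last 0.3 rad (value of joint lid below 0.3 rad and velocity of joint lid below -2.5 rad/s).
It fails at once if the fingers press on the foam lining of the lid or of the flap (over 1 N), as in pinching them (contact force between the fingers and lid_c5 above 1 N or contact force between the fingers and flap_c3 above 1 N).
It fails at once if an objective is lifted or shifted by more than 15 mm (distance of any of objective1, objective2, objective3 from where it was at the start of the episode above 0.015 m).
It fails at once if a thing on the bench is lifted or shifted by more than 30 mm (distance of any of eyepiece, cleaner, flask, dishes, slide_box from where it was at the start of the episode above 0.03 m).
It also fails if it takes over 51 s, if anything falls off the work surface, if the arm or the gripper's body presses on something with over 40 N, if the wrist force passes 120 N, or if a joint passes its speed limit or range.

## Robot

A 6-joint arm with a two-finger parallel gripper is mounted at the origin on the work surface. World frame = base frame: x ahead of the robot, y to its left, z up, the work surface at z = 0. Lengths are in mm, angles in rad, forces in N, time in s.
With the tool pointing down it reaches from about 275 to 725 mm from the base axis. Payload 15.9 kg.
Tool frame: the origin (TCP) lies at the very end of the fingers, on their centre line; the grasp point (between the pads) lies 19 mm behind it (hold_point_z is the distance from the TCP to the grasp point, in mm); z points along the fingers, x is the direction in which the jaws open and shut, and the axes are right-handed (so a half turn about z gives the same grasp; the last joint's range is limited). The gripper opens to 85 mm and grips with 20 to 120 N. Pads are 22 mm wide; open, the fingers measure 114 mm over their backs; the gripper's body (76 mm by 85 mm) begins 54 mm behind the grasp point. The pads swing forward as they close: fully open they stand 13 mm farther back than shut.
Start: joints at [-1.17, 0.213, -0.034, 1.323, 0, 1.571], TCP at [195.07, -460.362, 231.306] pointing down, gripper open.
Joint ranges: [-2.98, 2.98], [-0.74, 1.72], [-1.14, 1.35], [-2.1, 2.04], [-1.57, 1.44], [-3.14, 3.14]. Speed limits (rad/s): [1.89, 1.89, 2.39, 2.57, 3.14, 3.14].

## Interface

Orientations are given as a unit quaternion [w, x, y, z].
In Python, from cell import get_state, camera, camera_info, close_job, hold_point_z gives the robot as it stands. The module is installed in compiled form; this text tells all that it offers.
- The arm moves only by the tool step_arm, never from a script. Its argument "steps" is text: rows parted by semicolons, each of 6 numbers parted by spaces: the shift along the tool's x, y, z in cm, then the turn, a rotation vector about the tool's x, y, z in rad. A call has exactly 5 rows; each row is the pose to reach, as a shift and turn from the pose commanded when the call began, along the tool's axes at that moment; what a row does not reach only later rows make up. A row lasts 1/8 s, in which the tool goes at most 62.5 mm and 10.7 degrees, less where a joint would pass 70% of its speed; a pose out of reach is approached as far as the arm can. A call with a gripper value outside its range is refused whole. "fingers" is the opening, from 0 (shut) to 1 (fully open), set as the call begins (left out, the last holds). The fingers move at their own pace and stop on an object; the grip force is fixed at half the most. Time passes only in rows, so rows that repeat a pose let the fingers close, or fill a call up. It gives the time, the measured TCP pose, the force and the opening at its end, in the units of the state.
- get_state(): the state, without advancing time (a new reading comes with each control period).
- camera(name): name is "scene" or "top" or "wrist"; returns (picture, depth): 420x560x3 uint8, red, green, blue; 420x560 float32, mm along the optical axis (not along the pixel's ray), 0 where there is no reading.
- camera_info(name): a dict with "fx", "fy", "cx", "cy" (pixels), "view" (4x4, takes a point from world to camera coordinates). Camera axes: x right, y down, z forward; pixel columns grow to the right and rows downward; lengths in mm; the calibration is good to about 2 mm. The wrist camera is an equidistant fisheye: a pixel r from the principal point sees the ray r / f radians off the axis. A picture is of the moment at which its call begins: read the wrist's pose just before it. camera_info takes no time and is no camera call; for the wrist camera it gives the pose at the moment of the call.
- close_job(): hands the job in, once; it reports no verdict.
The state is a dict: "t": time; "qpos": joint angles; "dq": joint speeds; "tau": joint torques, N m; "tcp_pos": TCP position; "tool_rot": TCP orientation; "force": force on the tool from outside, world axes, zero at the start; "ft_torque": the same for the moment, N m; "width": finger opening in mm.
Only numpy, scipy, OpenCV 4.12 (cv2) and the standard library are available. Lean on these libraries where they do the work, as an engineer would, in place of code of your own. Each camera call takes 0.05 s, during which the arm holds its last target. There are 200 camera calls.

## Working session

There is one attempt and no reset: what is moved stays moved. The work goes in short steps, Python scripts to look and compute and a tool call to move; the robot and the scene stay as the last step left them, time stands still between calls to the robot, and variables do not carry over. Pictures are saved under pics/ and viewed, about 8 in all and at most 12, crops included, and the job is handed in when it is done.

Besides the shell and the picture viewer there is one more tool, called after "Emit:" by a JSON object that holds its "op" and its "data". step_arm: Moves the arm, as the interface text tells. Its arguments: {"type":"object","properties":{"steps":{"type":"string"},"fingers":{"type":"number"}},"required":["steps"]}

```bash
mkdir -p pics; cat > h.py <<'E'
import numpy as np, cv2
from cell import *
def shot(n,f):
    p,d=camera(n); cv2.imwrite('pics/'+f+'.png',p[:,:,::-1]); np.save('pics/'+f+'.npy',d); return p,d
def world(n,f,uvs,r=1):
    d=np.load('pics/'+f+'.npy'); c=camera_info(n); V=np.linalg.inv(np.array(c['view']))
    for u,v in uvs:
        w=d[v-r:v+r+1,u-r:u+r+1]; w=w[w>0]
        if not len(w): print(u,v,'none'); continue
        z=np.median(w); P=V@[(u-c['cx'])/c['fx']*z,(v-c['cy'])/c['fy']*z,z,1]; print(u,v,P[:3].round(0))
E
python3 - <<'E'
from h import *
a,_=shot('scene','s0'); b,_=shot('top','t0')
s=get_state(); print(s['t'],s['tcp_pos'],s['tool_rot'],s['width'],hold_point_z)
for n in('scene','top'): print(np.linalg.inv(np.array(camera_info(n)['view'])).round(2))
E
```

```text
0.1 [ 194.949938   -460.08991717  230.87873027] [-2.67398771e-04  8.33707660e-01 -5.52205842e-01 -4.18235898e-04] 85.13288845399214 18.700000000000003
[[ 2.00000e-01  6.00000e-01 -7.70000e-01  1.33295e+03]
 [ 9.80000e-01 -1.40000e-01  1.40000e-01 -1.05180e+02]
 [-2.00000e-02 -7.90000e-01 -6.20000e-01  7.22620e+02]
 [ 0.00000e+00  0.00000e+00  0.00000e+00  1.00000e+00]]
[[ 0.00000e+00 -9.90000e-01  1.60000e-01  3.82120e+02]
 [-1.00000e+00 -0.00000e+00 -1.00000e-02  3.00800e+01]
 [ 1.00000e-02 -1.60000e-01 -9.90000e-01  1.22504e+03]
 [ 0.00000e+00  0.00000e+00  0.00000e+00  1.00000e+00]]
```

View pics/s0.png

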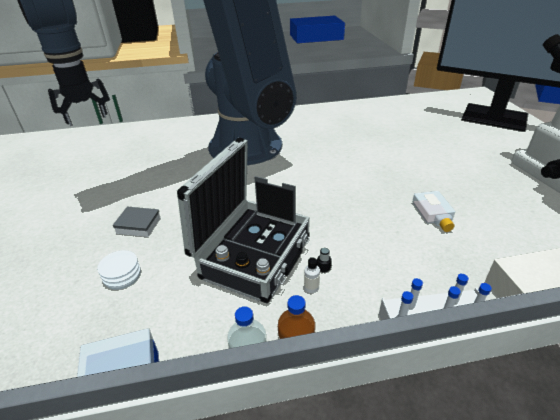

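View pics/t0.png

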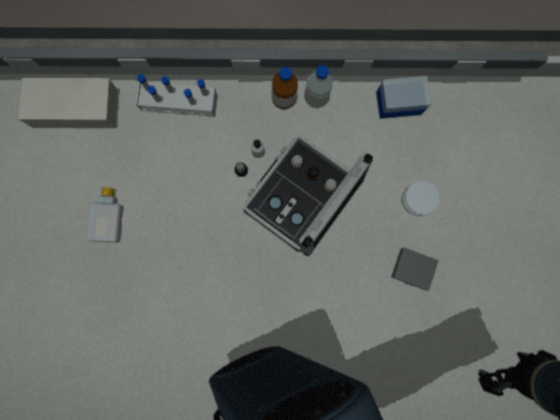

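```bash
python3 - <<'E'
from h import *
a=cv2.imread('pics/t0.png')[120:260,230:390]; b=cv2.imread('pics/s0.png')[130:310,165:345]
cv2.imwrite('pics/c0.png',np.hstack([cv2.resize(a,(457,400),interpolation=2)[:,:457],cv2.resize(b,(400,400),interpolation=2)][:1])); cv2.imwrite('pics/c1.png',cv2.resize(b,(540,540),interpolation=2))
o=cv2.resize(a,(640,560),interpolation=2);cv2.imwrite('pics/c0.png',o)
print(camera_info('top'))
E
```

```text
{'fx': 441.2851759858405, 'fy': 441.2851759858405, 'cx': 273.6003434123703, 'cy': 204.72046305062722, 'view': array([[ 2.70426778e-03, -9.99977736e-01,  6.10044043e-03,
         2.15768644e+01],
       [-9.87520187e-01, -3.63111794e-03, -1.57450612e-01,
         5.70344414e+02],
       [ 1.57469258e-01, -5.59851946e-03, -9.87508020e-01,
         1.14972917e+03],
       [ 0.00000000e+00,  0.00000000e+00,  0.00000000e+00,
         1.00000000e+00]])}
```

View pics/c0.png

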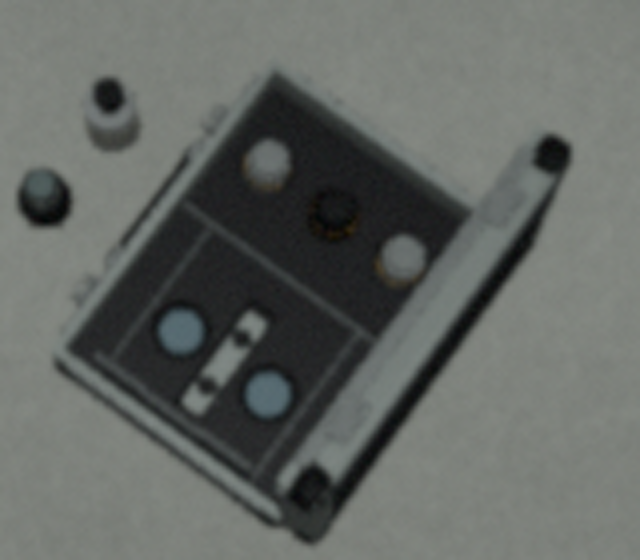

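View pics/c1.png

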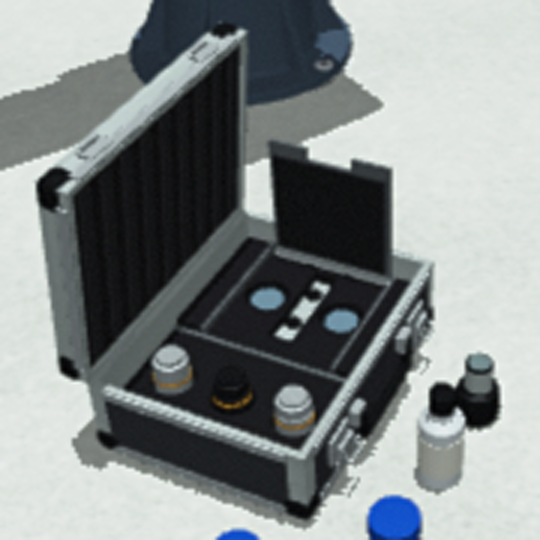

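```bash
cat >> h.py <<'E'
def plane(n,u,v,z):
    c=camera_info(n);V=np.linalg.inv(np.array(c['view'])); d=V[:3,:3]@[(u-c['cx'])/c['fx'],(v-c['cy'])/c['fy'],1]; o=V[:3,3]
    return (o+d*(z-o[2])/d[2])
E
python3 - <<'E'
from h import *
print('rim top: ++,-+,--')
T=[plane('top',230+u/4,120+v/4,75) for u,v in[(278,70),(60,360),(288,522)]]
S=[plane('scene',165+u/3,130+v/3,75) for u,v in[(305,453),(434,264),(103,390)]]
print(np.round(T),np.round(S))
print('flap depth');world('scene','s0',[(165+u//3,130+v//3) for u,v in[(278,153),(292,160),(382,180),(330,190),(300,230),(370,260),(330,250)]],0)
print('lid scene');world('scene','s0',[(165+u//3,130+v//3) for u,v in[(60,190),(140,110),(232,40),(120,200),(200,120),(120,280),(200,200)]],0)
print('lid top');world('top','t0',[(230+u//4,120+v//4) for u,v in[(545,150),(480,230),(420,290),(350,400),(315,480)]],0)
print('obj,eyep,cleaner, dishes');world('top','t0',[(297,160),(313,172),(330,184),(241,168),(257,145),(420,198),(415,268),(103,222)],0)
E
```

```text
rim top: ++,-+,--
[[750. -46.  75.]
 [551.  99.  75.]
 [445. -51.  75.]] [[ 757.  -40.   75.]
 [ 566.  106.   75.]
 [ 660. -182.   75.]]
flap depth
257 181 [482. -16. 155.]
262 183 [490.  -4. 152.]
292 190 [541.  65. 153.]
275 193 [517.  25. 134.]
265 206 [495.  -1.  80.]
288 216 [536.  54.  67.]
275 213 [515.  23.  67.]
lid scene
185 193 [ 657. -182.  264.]
211 166 [ 564. -125.  265.]
242 143 [476. -45. 266.]
205 196 [ 602. -147.  212.]
231 170 [517. -81. 219.]
205 223 [ 604. -158.  137.]
231 196 [514. -88. 141.]
lid top
366 157 [ 643. -181.  270.]
350 177 [ 598. -145.  265.]
335 192 [ 564. -111.  268.]
317 220 [501. -70. 267.]
308 240 [457. -50. 273.]
obj,eyep,cleaner, dishes
297 160 [688. -39.  71.]
313 172 [654. -82.  75.]
330 184 [ 622. -127.   73.]
241 168 [667. 112.  64.]
257 145 [723.  68.  93.]
420 198 [ 591. -376.   43.]
415 268 [ 402. -355.   35.]
103 222 [523. 484.  37.]
```

Emit:
{"op": "step_arm", "data": {"steps": "-2 -2 -5 0 0 -0.11; -5 -6 -10 0 0 -0.22; -8 -10 -14 0 0 -0.33; -12 -14 -17 0 0 -0.44; -16 -19 -17 0 0 -0.54", "fingers": 0}}

```text
t: 0.72
tcp_pos: [303.0, -247.8, 402.0]
tool_rot: [0.0, 0.951, -0.309, 0.001]
force: [1.3, -0.5, 0.1]
width: 0.1
```

```bash
cat >> h.py <<'E'
C=np.array([601,-43,0.]);ex=np.array([.809,-.588,0]);ey=np.array([.588,.809,0])
def st():
    from scipy.spatial.transform import Rotation as R
    s=get_state(); p=np.array(s['tcp_pos']); q=s['tool_rot']; M=R.from_quat([q[1],q[2],q[3],q[0]]).as_matrix()
    print('t',s['t'],'tcp',p.round(),'case',((p-C)@ex).round(),((p-C)@ey).round(),p[2].round(),'F',np.round(s['force'],1),'w',s['width']); print(M.round(3)); return p,M
E
python3 -c "
from h import *
p,M=st()
t=C-165*ex+30*ey+[0,0,330]
print(((t-p)@M).round())"
```

```text
t 0.725 tcp [ 303. -248.  402.] case -121.0 -341.0 402.0 F [ 1.3 -0.5  0.1] w 0.05702888674782383
[[ 0.809 -0.587  0.002]
 [-0.587 -0.809 -0.001]
 [ 0.002  0.    -1.   ]]
[ -44. -371.   72.]
```

Emit:
{"op": "step_arm", "data": {"steps": "-2 -6 0 0 0 0; -4 -12.2 0 0 0 0; -4.5 -18.4 0 0 0 0; -4.5 -24.6 0 0 0 0; -4.5 -30.8 0 0 0 0"}}

```text
t: 1.35
tcp_pos: [446.4, 26.2, 400.5]
tool_rot: [0.0, 0.951, -0.31, 0.0]
force: [0.7, -1.9, -0.8]
width: -0.0
```

Emit:
{"op": "step_arm", "data": {"steps": "0 -6.2 0 0 0 0; 0 -6.2 6 0 0 0; 0 -6.2 12 0 0 0; 0 -6.2 18 0 0 0; 0 -6.2 18 0 0 0"}}

```text
t: 1.98
tcp_pos: [478.9, 73.7, 216.9]
tool_rot: [0.002, 0.951, -0.31, -0.004]
force: [-0.2, 0.0, 1.6]
width: -0.3
```

```bash
python3 - <<'E'
from h import *
st(); shot('scene','s1'); a,_=shot('wrist','w1')
b=cv2.imread('pics/s1.png')[90:310,165:345]
cv2.imwrite('pics/v1.png',np.hstack([cv2.resize(b,(400,489),interpolation=2)[:420],cv2.resize(a[:,:,::-1],(400,300)).copy() if 0 else cv2.copyMakeBorder(cv2.resize(a[:,:,::-1],(400,300)),0,120,0,0,0)]))
E
```

```text
t 1.975 tcp [479.  74. 217.] case -167.0 23.0 217.0 F [-0.2  0.   1.6] w -0.2579459203719968
[[ 0.808 -0.589 -0.009]
 [-0.589 -0.808 -0.001]
 [-0.006  0.006 -1.   ]]
```

View pics/v1.png

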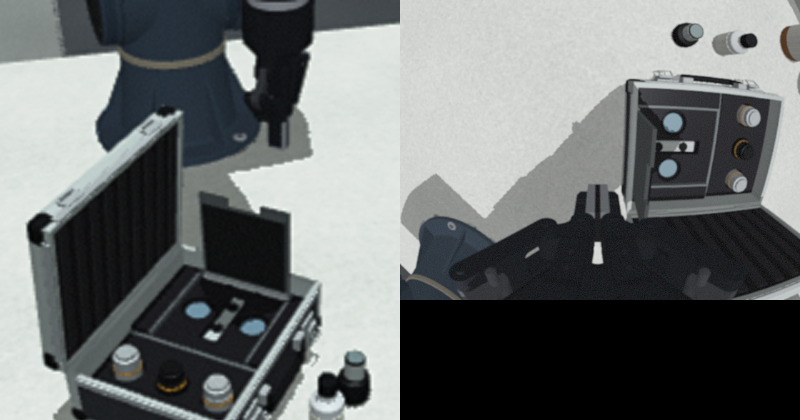

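Emit:
{"op": "step_arm", "data": {"steps": "0 0 4 0 0 0; 0 0 7.5 0 0 0; 1 0 7.5 0 0 0; 2 0 7.5 0 0 0; 3 0 7.5 0 0 0"}}

```text
t: 2.7
tcp_pos: [508.7, 56.1, 147.6]
tool_rot: [-0.001, 0.951, -0.31, 0.001]
force: [-0.1, 0.6, -0.6]
width: -0.3
```

```bash
python3 -c "
from h import *
st()"
```

```text
t 2.7 tcp [509.  56. 148.] case -133.0 26.0 148.0 F [-0.1  0.6 -0.6] w -0.2671538640950338
[[ 0.808 -0.589  0.003]
 [-0.589 -0.808  0.   ]
 [ 0.002 -0.002 -1.   ]]
```

Emit:
{"op": "step_arm", "data": {"steps": "1.7 0 0.8 0 0 0; 3.1 0 1.1 0 0 0; 4.5 0 1.6 0 0 0; 5.9 0 2.3 0 0 0; 6.9 0 3.1 0 0 0"}}

```text
t: 3.32
tcp_pos: [563.0, 15.3, 113.8]
tool_rot: [0.0, 0.951, -0.31, -0.0]
force: [0.0, 0.5, 1.3]
width: -0.5
```

```bash
python3 - <<'E'
from h import *
st(); shot('scene','s2')
b=cv2.imread('pics/s2.png')[90:310,165:345]
cv2.imwrite('pics/v2.png',cv2.resize(b,(450,550),interpolation=2))
E
```

```text
t 3.325 tcp [563.  15. 114.] case -65.0 25.0 114.0 F [0.  0.5 1.3] w -0.5263121242243709
[[ 0.808 -0.589 -0.   ]
 [-0.589 -0.808 -0.   ]
 [-0.     0.    -1.   ]]
```

View pics/v2.png

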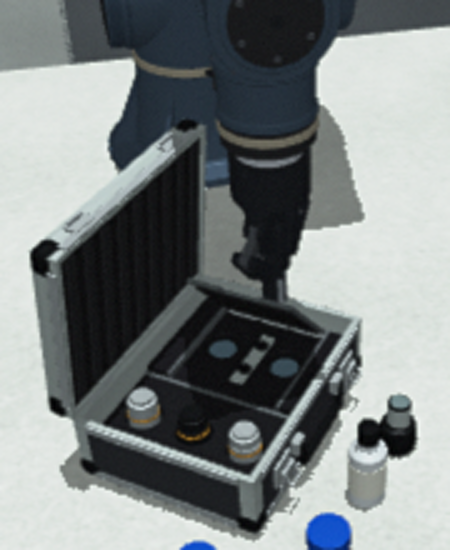

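Emit:
{"op": "step_arm", "data": {"steps": "1.2 0 0.8 0 0 0; 2 0 2 0 0 0; 2.7 0 3.3 0 0 0; 3.2 0 4.7 0 0 0; 3.4 0 5.9 0 0 0"}}

```text
t: 4.0
tcp_pos: [589.6, -4.3, 54.3]
tool_rot: [0.0, 0.951, -0.31, -0.0]
force: [0.5, -0.3, 1.1]
width: -0.2
```

Emit:
{"op": "step_arm", "data": {"steps": "0 0 0.2 0 0 0; 0 0 0.4 0 0 0; 0 0 0.5 0 0 0; 0 0 0.6 0 0 0; 0 0 0.6 0 0 0"}}

```text
t: 4.62
tcp_pos: [589.6, -4.0, 51.6]
tool_rot: [-0.0, 0.951, -0.31, 0.001]
force: [-13.3, -0.1, 28.4]
width: 0.2
```

Emit:
{"op": "step_arm", "data": {"steps": "0 0 -4 0 0 0; 0 0 -10 0 0 0; 0 0 -16 0 0 0; 0 0 -22 0 0 0; 0 0 -28 0 0 0"}}

```text
t: 5.25
tcp_pos: [589.2, -4.0, 332.3]
tool_rot: [-0.0, 0.951, -0.31, 0.001]
force: [2.2, -0.4, 1.0]
width: -0.0
```

```bash
python3 - <<'E'
from h import *
st(); shot('scene','s3')
b=cv2.imread('pics/s3.png')[90:310,165:345]
cv2.imwrite('pics/v3.png',cv2.resize(b,(450,550),interpolation=2))
E
```

```text
t 5.25 tcp [589.  -4. 332.] case -33.0 25.0 332.0 F [ 2.2 -0.4  1. ] w -0.03184571645299622
[[ 0.808 -0.589  0.001]
 [-0.589 -0.808  0.   ]
 [ 0.001 -0.001 -1.   ]]
```

View pics/v3.png

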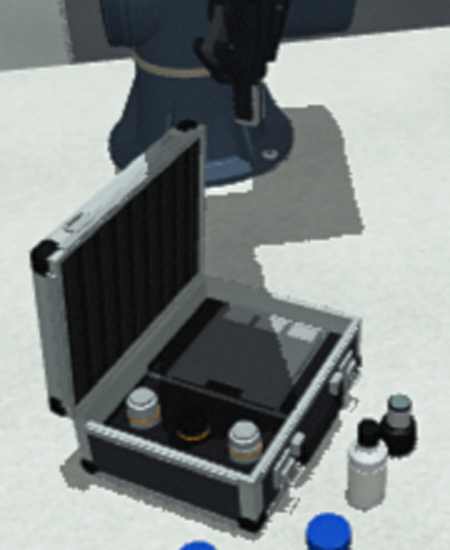

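Emit:
{"op": "step_arm", "data": {"steps": "1 6 0 0 0 0; 2 12 0 0 0 0; 3 18 0 0 0 0; 3.3 20 4 0 0 0; 3.3 20 8.5 0 0 0"}}

```text
t: 5.92
tcp_pos: [498.1, -186.8, 244.4]
tool_rot: [0.0, 0.95, -0.311, 0.001]
force: [0.9, -0.0, -0.0]
width: -0.2
```

```bash
python3 -c "
from h import *
st()
r=170
for i in range(84,-1,-7):
  a=np.radians(i);print(i,np.round([-95+r*np.cos(a)-26*np.sin(a)-11,75+r*np.sin(a)+26*np.cos(a)]))"
```

```text
t 5.925 tcp [ 498. -187.  244.] case 1.0 -177.0 244.0 F [ 0.9 -0.  -0. ] w -0.18369840769702936
[[ 0.807 -0.591  0.002]
 [-0.591 -0.807 -0.001]
 [ 0.003 -0.001 -1.   ]]
84 [-114.  247.]
77 [-93. 246.]
70 [-72. 244.]
63 [-52. 238.]
56 [-32. 230.]
49 [-14. 220.]
42 [  3. 208.]
35 [ 18. 194.]
28 [ 32. 178.]
21 [ 43. 160.]
14 [ 53. 141.]
7 [ 60. 122.]
0 [ 64. 101.]
```

Emit:
{"op": "step_arm", "data": {"steps": "0 -3 0 0 0 0; 0 -5 0 0 0 0; 0 -6.4 0 0 0 0; 0 -7.4 -0.1 0 0 0; 0 -8.4 -0.2 0 0 0"}}

```text
t: 6.55
tcp_pos: [548.3, -117.2, 246.7]
tool_rot: [0.0, 0.951, -0.31, 0.0]
force: [-1.2, -3.6, -1.5]
width: 0.3
```

Emit:
{"op": "step_arm", "data": {"steps": "0 -1 0 0 0 0; 0 -2.1 0.2 0 0 0; 0 -3.1 0.4 0 0 0; 0 -4.1 0.8 0 0 0; 0 -5.1 1.1 0 0 0"}}

```text
t: 7.18
tcp_pos: [578.5, -75.6, 235.2]
tool_rot: [0.0, 0.951, -0.31, 0.0]
force: [-0.6, -2.3, -0.1]
width: 0.1
```

```bash
python3 - <<'E'
from h import *
st(); shot('scene','s4')
b=cv2.imread('pics/s4.png')[60:310,145:345]
cv2.imwrite('pics/v4.png',cv2.resize(b,(440,550),interpolation=2))
E
```

```text
t 7.175 tcp [579. -76. 235.] case 1.0 -40.0 235.0 F [-0.6 -2.3 -0.1] w 0.08642993289306926
[[ 0.808 -0.589  0.   ]
 [-0.589 -0.808 -0.   ]
 [ 0.     0.    -1.   ]]
```

View pics/v4.png

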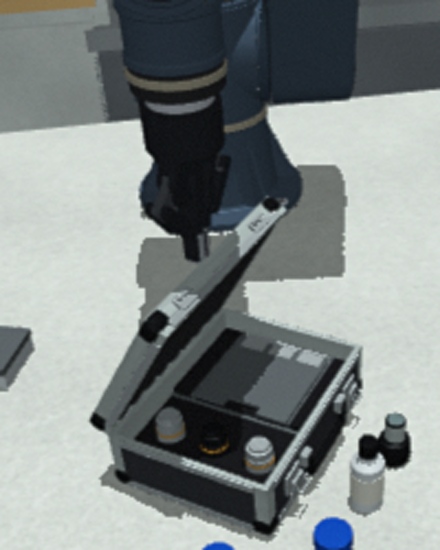

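Emit:
{"op": "step_arm", "data": {"steps": "0 -1.3 0.8 0 0 0; 0 -2.6 1.5 0 0 0; 0 -4.2 2.7 0 0 0; 0 -5.6 3.9 0 0 0; 0 -6.8 5.2 0 0 0"}}

```text
t: 7.85
tcp_pos: [618.6, -20.2, 182.3]
tool_rot: [0.0, 0.951, -0.31, -0.0]
force: [-0.3, -1.9, 0.5]
width: -0.1
```

```bash
python3 -c "
from h import *
st()"
```

```text
t 7.85 tcp [619. -20. 182.] case 1.0 29.0 182.0 F [-0.3 -1.9  0.5] w -0.1460895382232501
[[ 0.808 -0.589 -0.   ]
 [-0.589 -0.808  0.   ]
 [-0.     0.    -1.   ]]
```

Emit:
{"op": "step_arm", "data": {"steps": "0 -0.8 1.1 0 0 0; 0 -1.6 2.4 0 0 0; 0 -2.3 3.7 0 0 0; 0 -2.7 4.8 0 0 0; 0 -3 5.7 0 0 0"}}

```text
t: 8.48
tcp_pos: [635.8, 3.2, 125.7]
tool_rot: [0.0, 0.951, -0.31, -0.0]
force: [-0.7, 0.9, 1.3]
width: -0.1
```

Emit:
{"op": "step_arm", "data": {"steps": "0 -0.2 0.6 0 0 0; 0 -0.4 1.1 0 0 0; 0 -0.5 1.6 0 0 0; 0 -0.5 2 0 0 0; 0 -0.5 2.2 0 0 0"}}

```text
t: 9.1
tcp_pos: [638.8, 7.1, 104.4]
tool_rot: [-0.0, 0.951, -0.31, 0.0]
force: [1.3, 0.4, 0.4]
width: -0.2
```

Emit:
{"op": "step_arm", "data": {"steps": "0 0 0.1 0 0 0; 0 0 0.2 0 0 0; 0 0 0.3 0 0 0; 0 0 0.4 0 0 0; 0 0 0.4 0 0 0"}}

```text
t: 9.72
tcp_pos: [638.9, 7.1, 101.0]
tool_rot: [-0.0, 0.951, -0.31, 0.0]
force: [-1.4, 1.8, 8.0]
width: -0.1
```

Emit:
{"op": "step_arm", "data": {"steps": "0 0 0.1 0 0 0; 0 0 0.2 0 0 0; 0 0 0.2 0 0 0; 0 0 0.2 0 0 0; 0 0 0.2 0 0 0"}}

```text
t: 10.35
tcp_pos: [639.0, 7.1, 100.8]
tool_rot: [-0.0, 0.951, -0.31, 0.001]
force: [-11.5, 0.9, 31.2]
width: -0.0
```

Emit:
{"op": "step_arm", "data": {"steps": "0 0 -1 0 0 0; 0 0 -4 0 0 0; 0 0 -9 0 0 0; 0 0 -15 0 0 0; 0 0 -20 0 0 0"}}

```text
t: 10.98
tcp_pos: [638.5, 7.0, 301.0]
tool_rot: [-0.0, 0.951, -0.31, 0.001]
force: [0.6, -0.2, 0.2]
width: -0.0
```

Emit:
{"op": "step_arm", "data": {"steps": "-2 0 -3 0 0 0; -8 0 -3 0 0 0; -14 0 -3 0 0 0; -20 0 -3 0 0 0; -20 0 -3 0 0 0"}}

```text
t: 11.6
tcp_pos: [474.5, 126.5, 329.4]
tool_rot: [-0.0, 0.951, -0.308, 0.0]
force: [0.3, 0.4, -0.3]
width: -0.1
```

```bash
python3 - <<'E'
from h import *
st(); shot('scene','s5'); shot('top','t5')
b=cv2.imread('pics/s5.png')[60:310,95:345]
cv2.imwrite('pics/v5.png',cv2.resize(b,(550,550),interpolation=2))
d=np.load('pics/t5.npy');c=camera_info('top');V=np.array(c['view'])
for y in(-70,-30,20,60,85):
  for x in(-60,60):
    p=C+x*ex+y*ey+[0,0,101];q=V@[*p,1];u,v=int(c['cx']+c['fx']*q[0]/q[2]),int(c['cy']+c['fy']*q[1]/q[2]);world('top','t5',[(u,v)])
print('bench');world('top','t5',[(241,168),(257,145),(420,198),(415,268),(103,222)],0)
E
```

```text
t 11.6 tcp [475. 127. 329.] case -202.0 63.0 329.0 F [ 0.3  0.4 -0.3] w -0.11875708321169358
[[ 0.81  -0.587  0.001]
 [-0.587 -0.81   0.   ]
 [ 0.    -0.001 -1.   ]]
307 224 [511. -62. 103.]
334 187 [ 608. -133.  102.]
295 214 [537. -31. 101.]
322 178 [ 632. -102.  104.]
279 203 [566.  10. 101.]
306 167 [662. -61. 101.]
267 194 [589.  41. 102.]
294 158 [685. -29. 102.]
259 189 [602.  62. 102.]
286 152 [702.  -8. 102.]
bench
241 168 [668. 112.  60.]
257 145 [723.  68.  95.]
420 198 [ 590. -375.   45.]
415 268 [ 402. -356.   32.]
103 222 [523. 486.  32.]
```

View pics/v5.png

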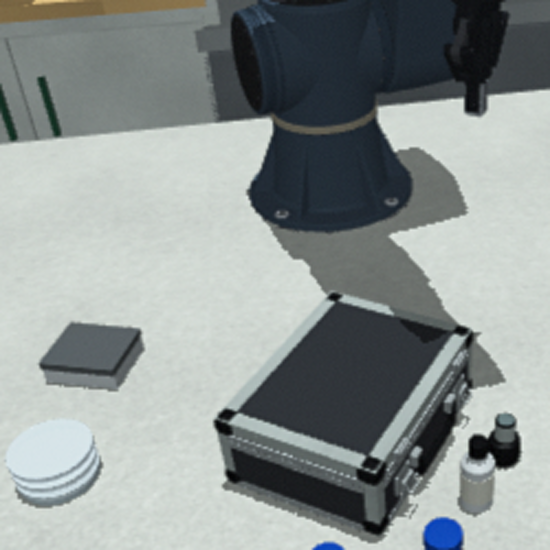

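Lid is flat at z ≈ 101–104 over its whole top, the bench items have not moved, and the arm is clear.

```bash
python3 -c "
from cell import *
print(close_job())"
```

```text
the job is handed in; nothing more can be done
None
```

The case is put away: I folded the flap flat first, then swung the lid over and pressed it shut. The job is handed in, at about 12 s on the clock.

- **Flap:** I pushed it down from its outer face with the closed fingertips. It met firm resistance at z ≈ 52 with about 28 N, and a picture showed it lying flat with the lid still standing open.
- **Lid:** I pushed it from its outer face and slowed the motion over the last part. The fingertip stopped at z ≈ 101 with about 31 N, and after withdrawing, depth readings over the whole top gave z = 101–104 (expected 101).
- **Bench items:** depth readings at all five (eyepiece, cleaner, flask, dishes, slide box) matched the start to within about 5 mm.
- **Robot:** it stands clear of everything, with force readings near zero.
- **Not directly checked:** the objectives are hidden under the shut lid. They stood in place in the last picture before it closed.
- **Disagreement:** the scene camera placed the case about 10 mm off the top camera's position. I used the top camera's figure, and the contacts came where it predicted.

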